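Square up a pile of cedar packets in the corner jig

ROBOT

A 7-joint arm with a two-finger parallel gripper is mounted at the origin on a cart in front of the work surface, level with it; the furniture and walls round the work are solid. World frame = base frame: x ahead of the robot, y to its left, z up, the work surface at z = 0. Lengths are in mm, angles in rad, forces in N, time in s.
With the tool pointing down it reaches from about 425 to 875 mm from the base axis. Payload 8.4 kg.
Tool frame: the origin (TCP) lies midway between the tips of the shut fingers; the grasp point (between the pads) lies 19 mm behind it; z points along the fingers, y is the line along which they close (so a half turn about z gives the same grasp; the last joint's range is limited). The gripper opens to 87 mm and grips with 3 to 60 N. Pads are 19 mm wide; open, the fingers measure 117 mm over their backs; the gripper's body (75 mm by 190 mm) begins 51 mm behind the grasp point.
Start: joints at [1.005, 0.333, 0.04, 1.465, -0.013, 1.343, -0.059], TCP at [292.494, -580.44, 222.546] pointing down, gripper open.
Joint ranges: [-2.58, 2.58], [-0.38, 2.09], [-1.3, 1.39], [0.25, 2.4], [-1.5, 4.64], [0.08, 2.09], [-2.65, 2.65]. Speed limits (rad/s): [2.22, 2.22, 2.79, 2.79, 3.14, 3.14, 3.14].

INTERFACE

Orientations are given as a unit quaternion [x, y, z, w].
In Python, from bench import telemetry, eyes, sign_off, models gives the robot as it stands. The module is installed in compiled form; this text tells all that it offers.
- The arm moves only by the tool send_rows, never from a script. Its argument "plan" is one flat list of numbers, 6 for each row, row after row: the shift along the tool's x, y, z in m, then the turn, a rotation vector about the tool's x, y, z in rad. In form: [tx, ty, tz, ax, ay, az, tx, ty, tz, ax, ay, az, ...]. A call has exactly 8 rows; each row shifts and turns the commanded pose from where the row before left it, along the tool's axes as they then stand; what a row does not reach is not made up. A row lasts 1/10 s, in which the tool goes at most 50 mm and 8.59 degrees, less where a joint would pass 70% of its speed; a pose out of reach is approached as far as the arm can. A call is refused whole if a number of a shift passes 0.05 or a number of a turn 0.15, either way. A call with a gripper value outside its range is refused whole. "grip" is the gripper command: -1 is shut, 1 is fully open, values between are in proportion, set as the call begins (left out, the last holds). The fingers move at their own pace and stop on an object; "squeeze" is the grip in N (left out, the last holds). Time passes only in rows, so rows that do not move let the fingers close, or fill a call up. It gives the time, the measured TCP pose, the force, the opening and the grip force at its end, in the units of the state.
- telemetry.read_state(): the state, without advancing time (a new reading comes with each control period).
- eyes.grab_frame(name): name is "scene" or "top"; returns a dict with "image" (420x560x3 uint8, blue, green, red), "intrinsics" (3x3 intrinsics, pixels), "D" ([k1, k2, p1, p2, k3] as OpenCV has them; the pictures are not rectified), "R" (3x3) and "t" (3): a world point X has camera coordinates R X + t. Camera axes: x right, y down, z forward; pixel columns grow to the right and rows downward; lengths in mm; the calibration is good to about 2 mm. A picture is of the moment at which its call begins. There is no depth.
- sign_off(): hands the job in; it is judged then, once.
Trained networks look in a picture, given as the dict that the camera call returned (one of the last four; its "shot" number tells which), for a name from the list of things; names that differ only in an ending like _2 or _b are one class to them, and where a whole thing is asked for, a point or a joint stands for the part that bears it (a point fixed in the world has none). Each returns a list of dicts, best first, with "confidence" (0 to 1); they miss things now and then, are a little off and sometimes report something else, mostly with a low value. They report only what shows in the picture. A call takes as long as a camera call. They do not tell look-alikes from the thing itself.
- models.trace(picture, target): "mask" (420x560 bool, what is visible of it) and "extent" ([left, top, right, bottom] in pixels, round what is visible of it).
- models.place_of(picture, target): "uv" ([column, row] in pixels: a listed point, or the origin of a listed thing).
The state is a dict: "time_s": time; "q": joint angles; "joint_velocities": joint speeds; "joint_efforts": joint torques, N m; "eef_pos": TCP position; "tool_rot": TCP orientation; "ft_force": force on the tool from outside, world axes, zero at the start; "ft_torque": the same for the moment, N m; "gripper_width": opening from 0.0 (shut) to 1.0 (fully open); "gripper_force": force on a finger pad.
Only numpy, scipy, OpenCV 4.12 (cv2) and the standard library are available. Lean on these libraries where they do the work, as an engineer would, in place of code of your own. Each camera call takes 0.05 s, during which the arm holds its last target. There are 200 camera calls.

TASK

Stack the three cedar packets flat, one on top of the other, in the corner jig, long sides along the side fence, and square the pile up so that every packet sits snug against both the side fence and the end stop. Set them down and push them home gently, by feel, without ramming the fences, and leave the dish, pot, brass weight and oak plug where they are.

Things in the scene. Friction and masses are not known exactly. Their poses are not given: they have to be found in the camera images.
- packet_1: tied packet of thin cedar strips, one rigid wooden block, 44 mm wide (its x) by 100 mm long (its y) by 25 mm high, about 0.1 kg; lies flat on the bench. Origin at the centre of its underside, z up. Grasp it across the 44 mm width. The three packets are alike and may be piled in any order.
- packet_2: tied packet of thin cedar strips, one rigid wooden block, 44 mm wide (its x) by 100 mm long (its y) by 25 mm high, about 0.1 kg; lies flat on the bench. Origin at the centre of its underside, z up. Grasp it across the 44 mm width. The three packets are alike and may be piled in any order.
- packet_3: tied packet of thin cedar strips, one rigid wooden block, 44 mm wide (its x) by 100 mm long (its y) by 25 mm high, about 0.1 kg; lies flat on the bench. Origin at the centre of its underside, z up. Grasp it across the 44 mm width. The three packets are alike and may be piled in any order.
- corner_jig: corner jig fixed to the bench: plywood base, 25 mm thick, with two rigid upright aluminium fences that meet in a square corner. Origin at the inside corner of the fences, at bench level; z up; packets belong on its -x, +y side. The base reaches from x = -143 to +19 mm and y = -19 to +103 mm, bare and smooth on the open sides (-x and +y).
- side_fence (a point): top edge, mid-length, of the side fence's inner face, which is the jig's plane y = 0, from x = -118 to +10 mm; 10 mm thick, 85 mm above the bench (60 above the base). It leaves no room for a finger beside a packet that stands against it; packets can be set down on the base clear of it and slid over. Axes as the jig's.
- end_stop (a point): top edge, mid-length, of the end stop's inner face, which is the jig's plane x = 0, from y = 0 to 50 mm; 10 mm thick, 85 mm above the bench (60 above the base). Three piled packets slide at 2 to 5 N; a push of over 30 N on either fence is ramming. Axes as the jig's.
- home (a point): on the top of the jig's base (25 mm above the bench), at x = -50 mm, y = +22 mm of the jig: right under the centre of a packet that touches both fences with its long side along the side fence. Axes as the jig's.
- glass_dish: fluted clear glass dish, 95 mm wide, 32 mm high, loose; a bystander, leave it alone. Origin at the centre of its underside.
- paste_pot: grey stoneware paste pot, 62 mm wide, 49 mm high, loose; a bystander, leave it alone. Origin at the centre of its underside.
- brass_weight: small brass weight with a knob, 26 mm wide, 43 mm high, loose; a bystander, leave it alone. Origin at the centre of its underside.
- oak_plug: round oak plug standing upright, 42 mm wide, 48 mm high, loose; a bystander, leave it alone. Origin at the centre of its underside.
Not all that is in view belongs to the job. Leave any turquoise look-alike of the packet_1 alone.

How it is judged:
By the outcome, as a careful person would: the job done as asked, in the order asked, and still so for the second after the job is handed in, with the robot touching nothing.
It also fails if it takes over 72 s, if anything falls off the work surface, if the arm or the gripper's body presses on something with over 40 N, if the wrist force passes 120 N, or if a joint passes its speed limit or range.

## Working session

There is one attempt and no reset: what is moved stays moved. The work goes in short steps, Python scripts to look and compute and a tool call to move; the robot and the scene stay as the last step left them, time stands still between calls to the robot, and variables do not carry over. Pictures are saved under pics/ and viewed, at most 10 in all, crops included, and the job is handed in when it is done.

Besides the shell and the picture viewer there is one more tool, called after ">>>" in YAML: its name, and indented under it one key for each argument. send_rows: Moves the arm, as the interface text tells. Its arguments: {"type":"object","properties":{"plan":{"type":"array","items":{"type":"number"}},"grip":{"type":"number"},"squeeze":{"type":"number"}},"required":["plan"]}

```bash
mkdir -p pics
python3 - <<'E'
from bench import telemetry, eyes, models
import cv2, numpy as np
s=telemetry.read_state(); print({k:np.round(v,3).tolist() for k,v in s.items()})
for n in("top","scene"):
    p=eyes.grab_frame(n); cv2.imwrite(f"pics/{n}0.png",p["image"])
    print(n,p["intrinsics"].tolist() if hasattr(p["intrinsics"],'tolist') else p["intrinsics"],p["D"],np.round(p["R"],3).tolist(),np.round(p["t"],1).tolist())
    for t in("packet_1","corner_jig","side_fence","end_stop","home"):
        print(t,[(np.round(d["uv"],1).tolist(),round(d["confidence"],2)) for d in models.place_of(p,t)])
    print([(d["extent"],round(d["confidence"],2)) for d in models.trace(p,"packet_1")])
E
```

```text
{'time_s': 0.0, 'q': [1.005, 0.334, 0.04, 1.466, -0.013, 1.343, -0.058], 'joint_velocities': [0.001, 0.0, 0.001, -0.001, -0.001, 0.001, -0.0], 'joint_efforts': [-0.001, -65.636, 1.335, -40.381, -0.06, 0.045, 0.0], 'eef_pos': [292.27, -580.048, 221.641], 'tool_rot': [0.973, 0.231, -0.0, -0.001], 'ft_force': [-0.219, -0.262, 0.611], 'ft_torque': [-0.021, -0.034, -0.046], 'gripper_force': 0.0, 'gripper_width': 0.998}
top [[508.79409592214466, 0.0, 285.0092633368933], [0.0, 508.79409592214466, 209.70524727964295], [0.0, 0.0, 1.0]] [0.05693796 0.         0.         0.         0.        ] [[-0.004, -1.0, 0.005], [-0.986, 0.003, -0.168], [0.168, -0.005, -0.986]] [-11.5, 545.0, 1223.6]
packet_1 [([226.6, 174.3], 0.97), ([167.7, 219.9], 0.93), ([235.7, 238.3], 0.85), ([398.1, 249.3], 0.8)]
corner_jig [([326.6, 192.6], 0.76)]
side_fence [([334.5, 206.0], 0.93), ([169.9, 293.0], 0.27)]
end_stop [([319.3, 187.9], 0.9)]
home [([322.9, 212.2], 0.55)]
[([376.1, 236.0, 419.2, 267.8], 0.83), ([213.7, 222.1, 255.7, 255.2], 0.76), ([204.3, 160.8, 251.6, 185.6], 0.71), ([146.6, 202.2, 188.3, 231.2], 0.63), ([341.6, 128.7, 371.1, 158.0], 0.18), ([160.2, 288.2, 178.5, 303.9], 0.17)]
scene [[424.53033463613536, 0.0, 277.832697700024], [0.0, 424.53033463613536, 206.4261845900138], [0.0, 0.0, 1.0]] [0.0366158 0.        0.        0.        0.       ] [[-0.759, -0.651, -0.022], [-0.292, 0.37, -0.882], [0.582, -0.663, -0.471]] [406.2, 220.3, 843.3]
packet_1 [([217.1, 240.6], 0.87), ([267.3, 259.4], 0.78), ([195.2, 278.0], 0.58), ([283.2, 184.9], 0.49)]
corner_jig [([285.9, 207.4], 0.73)]
side_fence [([301.0, 184.8], 0.78), ([259.9, 317.8], 0.52)]
end_stop [([281.5, 184.9], 0.81)]
home [([299.4, 206.5], 0.94)]
[([252.6, 239.1, 281.8, 270.2], 0.83), ([354.9, 185.3, 375.3, 211.8], 0.78), ([181.9, 258.2, 213.7, 287.7], 0.72), ([194.1, 224.4, 229.9, 250.0], 0.65)]
```

Run:
```python
import cv2
a=cv2.imread("pics/top0.png")[100:325,120:420]
cv2.imwrite("pics/top0c.png",cv2.resize(a,(800,600),interpolation=cv2.INTER_CUBIC))
```

```text
(no output)
```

View pics/top0c.png

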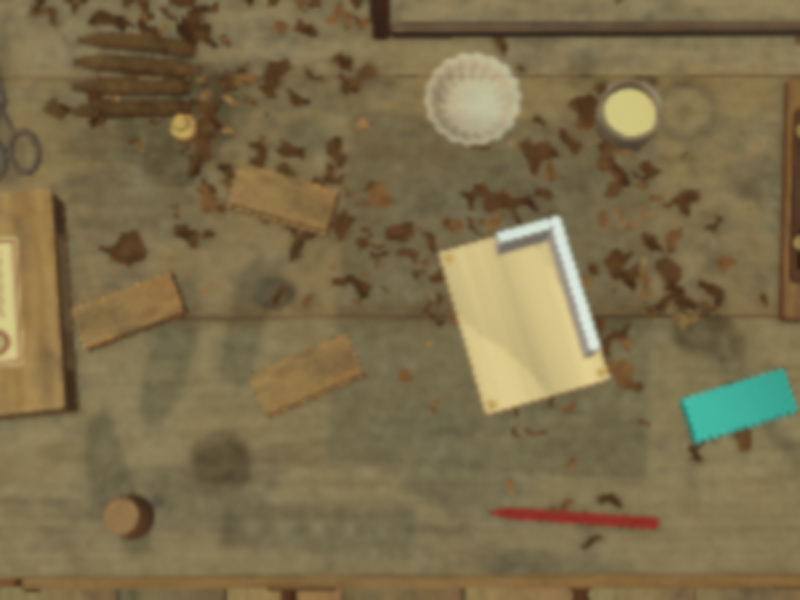

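View pics/scene0.png

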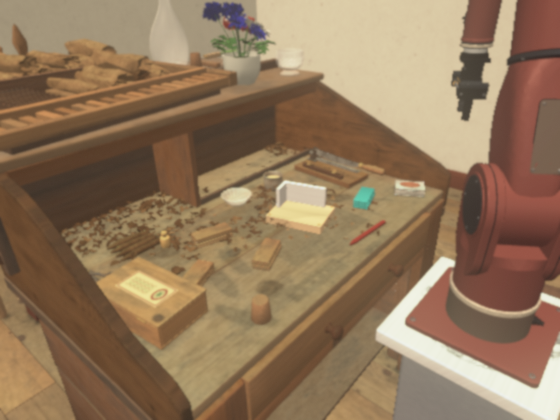

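The crop shows three packets at (284,200), (130,312) and (308,375). The jig corner is at about (558,220), and the turquoise decoy is at (740,405), to be left alone. Next I'll fit the poses.

```bash
cat > h.py <<'E'
import numpy as np, cv2
from scipy.optimize import minimize
from scipy.spatial.transform import Rotation as Ro
from bench import telemetry, eyes, models
def proj(p,X): return cv2.projectPoints(np.asarray(X,float).reshape(-1,1,3),cv2.Rodrigues(np.array(p["R"],float))[0],np.array(p["t"],float),np.array(p["intrinsics"],float),np.array(p["D"],float))[0][:,0]
def ray(p,uv,z):
    n=cv2.undistortPoints(np.array([[uv]],float),np.array(p["intrinsics"],float),np.array(p["D"],float))[0,0]
    R=np.array(p["R"]); c=-R.T@np.array(p["t"]); d=R.T@np.array([*n,1]); return (c+d*(z-c[2])/d[2])[:2]
def box(x0,x1,y0,y1,z0,z1): return np.array([[x,y,z] for x in(x0,x1) for y in(y0,y1) for z in(z0,z1)],float)
PK=[box(-22,22,-50,50,0,25)]
JIG=[box(-143,19,-19,103,0,25),box(-118,10,-10,0,25,85),box(0,10,0,50,25,85)]
def sil(p,boxes,v,S=8):
    m=np.zeros((420*4,560*4),np.uint8); c,s=np.cos(v[2]),np.sin(v[2])
    for b in boxes:
        X=b.copy(); X[:,:2]=b[:,:2]@np.array([[c,s],[-s,c]])+v[:2]; X[:,2]+=v[3] if len(v)>3 else 0
        h=cv2.convexHull(((proj(p,X)+.5)*4-.5).astype(np.float32)); cv2.fillConvexPoly(m,np.round(h*16).astype(np.int32),255,shift=4)
    return cv2.resize(m,(560,420),interpolation=cv2.INTER_AREA)/255.
def fit(obs,boxes,v0):
    f=lambda v:sum(np.abs(sil(p,boxes,v)-m).sum()/m.sum() for p,m in obs)
    best=None
    for a in v0:
        r=minimize(f,a,method="Nelder-Mead",options=dict(initial_simplex=np.array(a)+np.array([[0,0,0],[12,0,0],[0,12,0],[0,0,.25]]),xatol=.05,fatol=1e-4))
        if best is None or r.fun<best.fun: best=r
    return best.x,best.fun
def tool():
    s=telemetry.read_state(); Rm=Ro.from_quat(s["tool_rot"]).as_matrix(); return s,np.array(s["eef_pos"]),Rm
E
python3 - <<'E'
from h import *
T=eyes.grab_frame("top"); S=eyes.grab_frame("scene")
mt=[d for d in models.trace(T,"packet_1")]; ms=models.trace(S,"packet_1")
for uv in((226,175),(168,217),(235,238)):
    t=[d["mask"] for d in mt if d["mask"][uv[1],uv[0]]][0]
    c=ray(T,uv,25)
    su=proj(S,[[*c,12]])[0]; ss=[d["mask"] for d in ms if d["mask"][int(su[1]),int(su[0])]]
    for nm,o in(("T",[(T,t)]),("TS",[(T,t)]+[(S,m) for m in ss[:1]])):
        v,e=fit(o,PK,[[*c,a] for a in(0,.8,1.57,2.3)]); print(uv,nm,len(o),np.round(v,2),round(np.degrees(v[2]),1),round(e,3))
jt=models.trace(T,"corner_jig")[0]["mask"]; js=models.trace(S,"corner_jig")[0]["mask"]
c=ray(T,(329,183),85)
for nm,o in(("T",[(T,jt)]),("S",[(S,js)]),("TS",[(T,jt),(S,js)])):
    v,e=fit(o,JIG,[[*c,a] for a in(-1.8,-1.3,-2.3,1.3,0.3,2.8)]); print("jig",nm,np.round(v,2),round(np.degrees(v[2]),1),round(e,3))
for n,uv in(("glass_dish",0),("paste_pot",0),("brass_weight",0),("oak_plug",0)):
    d=models.place_of(T,n); print(n,[np.round(ray(T,k["uv"],0)) for k in d[:1]])
E
```

```text
(226, 175) T 1 [ 6.4371e+02  1.4043e+02 -2.8000e-01] -15.9 0.068
(226, 175) TS 2 [ 6.4361e+02  1.4048e+02 -2.7000e-01] -15.5 0.259Traceback (most recent call last):
  File "<stdin>", line 5, in <module>
IndexError: list index out of range
```

Run:
```python
from h import *
T=eyes.grab_frame("top"); S=eyes.grab_frame("scene")
mt=models.trace(T,"packet_1")
print([np.round(d["extent"]).tolist() for d in mt])
for uv in((168,217),(235,238)):
    t=[d["mask"] for d in mt if np.hypot(*(np.argwhere(d["mask"]).mean(0)[::-1]-uv))<8]
    if not t: print("miss",uv); continue
    c=ray(T,uv,25); v,e=fit([(T,t[0])],PK,[[*c,a] for a in(0,.8,1.57,2.3)]); print(uv,np.round(v,2),round(np.degrees(v[2]),1),round(e,3))
jt=models.trace(T,"corner_jig")[0]["mask"]; js=models.trace(S,"corner_jig")[0]["mask"]
c=ray(T,(329,183),85)
for nm,o in(("T",[(T,jt)]),("S",[(S,js)]),("TS",[(T,jt),(S,js)])):
    v,e=fit(o,JIG,[[*c,a] for a in(-1.8,-1.3,-2.3,1.3,0.3,2.8)]); print("jig",nm,np.round(v,2),round(np.degrees(v[2]),1),round(e,3))
for n in("glass_dish","paste_pot","brass_weight","oak_plug"):
    d=models.place_of(T,n); print(n,[np.round(ray(T,k["uv"],0)) for k in d[:1]])
```

```text
[[377.0, 237.0, 418.0, 268.0], [212.0, 225.0, 256.0, 257.0], [147.0, 204.0, 193.0, 231.0], [203.0, 161.0, 250.0, 187.0]]
(168, 217) [5.3569e+02 2.8332e+02 3.7000e-01] 21.3 0.069
(235, 238) [4.7256e+02 1.1540e+02 4.2000e-01] 24.1 0.059Traceback (most recent call last):
  File "<stdin>", line 9, in <module>
IndexError: list index out of range
```

Run:
```python
from h import *
def tr(cam,n):
    for i in range(5):
        p=eyes.grab_frame(cam); m=models.trace(p,n)
        if m: return p,m[0]["mask"]
T,jt=tr("top","corner_jig"); S,js=tr("scene","corner_jig")
c=ray(T,(329,183),85)
for nm,o in(("T",[(T,jt)]),("S",[(S,js)]),("TS",[(T,jt),(S,js)])):
    v,e=fit(o,JIG,[[*c,a] for a in(.15,.3,.45)]); print("jig",nm,np.round(v,2),round(np.degrees(v[2]),1),round(e,3))
im=cv2.resize(T["image"][160:270,270:360],None,fx=6.5,fy=5.4,interpolation=cv2.INTER_CUBIC)
c_,s_=np.cos(v[2]),np.sin(v[2])
for b in JIG:
    X=b.copy(); X[:,:2]=b[:,:2]@np.array([[c_,s_],[-s_,c_]])+v[:2]
    for u in proj(T,X): cv2.circle(im,(int((u[0]-270+.5)*6.5),int((u[1]-160+.5)*5.4)),3,(0,0,255),-1)
cv2.imwrite("pics/jig.png",im)
for n in("glass_dish","paste_pot","brass_weight","oak_plug"):
    d=models.place_of(T,n); print(n,[np.round(ray(T,k["uv"],0)) for k in d[:1]])
s,p,R=tool(); print(p,R.round(3).tolist())
```

```text
jig T [ 5.9920e+02 -1.1687e+02  2.7000e-01] 15.7 0.034
jig S [ 6.0005e+02 -1.1273e+02  2.9000e-01] 16.6 0.064
jig TS [ 6.0026e+02 -1.1437e+02  2.9000e-01] 16.7 0.11
glass_dish [array([740., -52.])]
paste_pot [array([ 728., -193.])]
brass_weight [array([714., 242.])]
oak_plug [array([334., 276.])]
[ 292.44736717 -580.45521788  222.53409126] [[0.893, 0.45, -0.0], [0.45, -0.893, 0.0], [-0.0, -0.0, -1.0]]
```

View pics/jig.png

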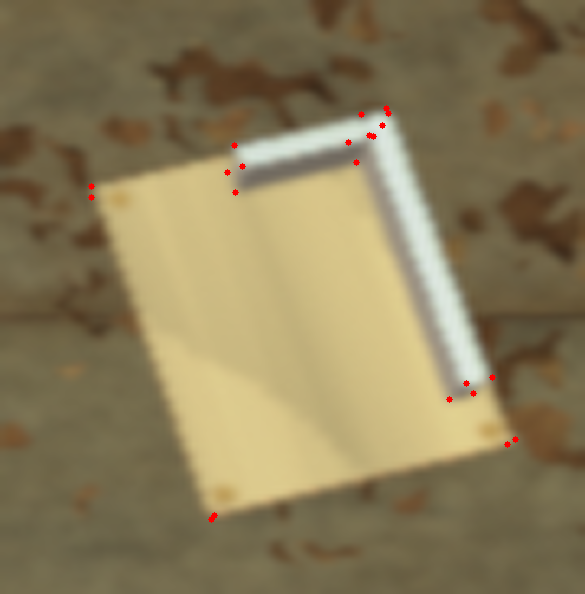

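The red dots show the fitted jig corners lying on the jig, so its pose is about (600, -115) mm with yaw about 16.3°. Going to the packet at (473, 115) first.

>>> send_rows:
  plan: [0, 0, 0, 0, 0, -0.15, 0, 0, 0, 0, 0, -0.15, 0, 0, 0, 0, 0, -0.15, 0, 0, 0, 0, 0, -0.15, 0, 0, 0, 0, 0, -0.15, 0, 0, 0, 0, 0, -0.15, 0, 0, 0, 0, 0, -0.15, 0, 0, 0, 0, 0, -0.15]
  grip: 0.6
  squeeze: 20

```text
time_s: 2.35
eef_pos: [292.4, -580.5, 222.6]
tool_rot: [0.67, 0.742, -0.0, -0.0]
ft_force: [-0.4, -0.5, -0.1]
gripper_width: 0.803
gripper_force: 0.0
```

>>> send_rows:
  plan: [0, 0, 0, 0, 0, -0.15, 0, 0, 0, 0, 0, -0.15, 0, 0, 0, 0, 0, -0.025, 0.028, 0.036, 0, 0, 0, 0, 0.028, 0.036, 0, 0, 0, 0, 0.028, 0.036, 0, 0, 0, 0, 0.028, 0.036, 0, 0, 0, 0, 0.028, 0.036, 0, 0, 0, 0]

```text
time_s: 3.15
eef_pos: [400.2, -377.4, 222.8]
tool_rot: [0.545, 0.838, -0.0, 0.0]
ft_force: [0.8, 0.6, 0.0]
gripper_width: 0.796
gripper_force: 0.0
```

>>> send_rows:
  plan: [0.028, 0.036, 0, 0, 0, 0, 0.028, 0.036, 0, 0, 0, 0, 0.028, 0.036, 0, 0, 0, 0, 0.028, 0.036, 0, 0, 0, 0, 0.028, 0.036, 0, 0, 0, 0, 0.028, 0.036, 0, 0, 0, 0, 0.028, 0.036, 0, 0, 0, 0, 0, 0, 0, 0, 0, 0]

```text
time_s: 3.95
eef_pos: [551.6, -89.7, 222.9]
tool_rot: [0.541, 0.841, 0.002, -0.0]
ft_force: [0.6, -0.0, 0.7]
gripper_width: 0.803
gripper_force: 0.0
```

```bash
cat >> h.py <<'E'
def nav(x,y,z,th):
    "prints turn (tool az) and shift in tool axes after the turn, mm"
    s,p,R=tool(); cur=np.degrees(np.arctan2(R[1,1],R[0,1])); d=(th-cur+90)%180-90
    t=np.radians(cur+d); e=np.array([x,y,z])-p
    print("t",round(s["time_s"],1),"pos",p.round(1),"th",round(cur,1),"z-axis",R[:,2].round(3),"q7",round(s["q"][6],2),"F",np.round(s["ft_force"],1),"w",round(s["gripper_width"]*87,1),"gf",round(s["gripper_force"],1))
    print("az",round(-np.radians(d),3),"shift",np.round([-np.sin(t)*e[0]+np.cos(t)*e[1],np.cos(t)*e[0]+np.sin(t)*e[1],-e[2]],1))
JX,JY,JA=600.,-115.,16.3
def jig(x,y,z,along):
    a=np.radians(JA); nav(JX+x*np.cos(a)-y*np.sin(a),JY+x*np.sin(a)+y*np.cos(a),z,JA if along=="x" else JA-90)
def where():
    s,p,R=tool(); a=np.radians(JA); d=p[:2]-[JX,JY]; print("jig",np.round([np.cos(a)*d[0]+np.sin(a)*d[1],-np.sin(a)*d[0]+np.cos(a)*d[1]],1),"z",p[2].round(1),"F jig",np.round([np.cos(a)*s["ft_force"][0]+np.sin(a)*s["ft_force"][1],-np.sin(a)*s["ft_force"][0]+np.cos(a)*s["ft_force"][1],s["ft_force"][2]],1))
E
python3 -c "
from h import *
nav(472.6,115.4,4,24.1)"
```

```text
t 4.0 pos [551.6 -89.7 222.9] th 24.4 z-axis [ 0.002  0.003 -1.   ] q7 0.43 F [ 0.6 -0.   0.7] w 69.8 gf 0.0
az 0.006 shift [219.5  11.7 218.9]
```

>>> send_rows:
  plan: [0.037, 0.002, 0.01, 0, 0, 0, 0.037, 0.002, 0.01, 0, 0, 0, 0.037, 0.002, 0.02, 0, 0, 0, 0.037, 0.002, 0.02, 0, 0, 0, 0.036, 0.002, 0.03, 0, 0, 0, 0.036, 0.002, 0.03, 0, 0, 0, 0, 0, 0.03, 0, 0, 0, 0, 0, 0, 0, 0, 0]

```text
time_s: 4.75
eef_pos: [467.7, 108.2, 69.6]
tool_rot: [0.544, 0.839, -0.002, -0.002]
ft_force: [-0.4, -0.6, 0.6]
gripper_width: 0.803
gripper_force: 0.0
```

```bash
python3 -c "
from h import *
nav(472.6,115.4,4,24.1)"
```

```text
t 4.8 pos [467.7 108.2  69.6] th 24.1 z-axis [-0.006 -0.001 -1.   ] q7 -0.03 F [-0.4 -0.6  0.6] w 69.9 gf 0.0
az -0.001 shift [ 4.6  7.4 65.6]
```

>>> send_rows:
  plan: [0.005, 0.007, 0.015, 0, 0, 0, 0, 0, 0.02, 0, 0, 0, 0, 0, 0.015, 0, 0, 0, 0, 0, 0.01, 0, 0, 0, 0, 0, 0.005, 0, 0, 0, 0, 0, 0, 0, 0, 0, 0, 0, 0, 0, 0, 0, 0, 0, 0, 0, 0, 0]

```text
time_s: 5.55
eef_pos: [475.4, 116.0, 8.2]
tool_rot: [0.544, 0.839, 0.0, 0.0]
ft_force: [0.6, 0.6, 0.5]
gripper_width: 0.799
gripper_force: 0.0
```

>>> send_rows:
  plan: [0, 0, 0, 0, 0, 0, 0, 0, 0, 0, 0, 0, 0, 0, 0, 0, 0, 0, 0, 0, 0, 0, 0, 0, 0, 0, 0, 0, 0, 0, 0, 0, 0, 0, 0, 0, 0, 0, 0, 0, 0, 0, 0, 0, 0, 0, 0, 0]
  grip: -1

```text
time_s: 6.35
eef_pos: [474.7, 115.8, 7.5]
tool_rot: [0.544, 0.839, -0.0, -0.0]
ft_force: [-1.8, -1.5, 2.8]
gripper_width: 0.501
gripper_force: 20.0
```

```bash
python3 -c "
from h import *
nav(472.6,115.4,4,24.1)
jig(-60,55,29,'y')"
```

```text
t 6.3 pos [474.7 115.8   7.5] th 24.1 z-axis [-0. -0. -1.] q7 -0.13 F [-1.8 -1.5  2.8] w 43.6 gf 20.0
az 0.0 shift [ 0.5 -2.   3.5]
t 6.3 pos [474.7 115.8   7.5] th 24.1 z-axis [-0. -0. -1.] q7 -0.13 F [-1.8 -1.5  2.8] w 43.6 gf 20.0
az -1.434 shift [   4.5 -201.7  -21.5]
```

>>> send_rows:
  plan: [0, 0, -0.02, 0, 0, 0, 0, 0, -0.02, 0, 0, 0.15, 0, 0, -0.02, 0, 0, 0.15, 0, 0, -0.02, 0, 0, 0.15, 0, 0, -0.02, 0, 0, 0.15, 0, 0, 0, 0, 0, 0.15, 0, 0, 0, 0, 0, 0.15, 0, 0, 0, 0, 0, 0.15]

```text
time_s: 7.15
eef_pos: [475.0, 116.0, 107.6]
tool_rot: [0.893, 0.451, 0.0, 0.0]
ft_force: [0.8, 0.7, -1.7]
gripper_width: 0.501
gripper_force: 20.0
```

>>> send_rows:
  plan: [0, 0, 0, 0, 0, 0.15, 0, 0, 0, 0, 0, 0.15, 0, 0, 0, 0, 0, 0.15, 0, 0, 0, 0, 0, 0.15, 0, 0, 0, 0, 0, 0.057, 0, 0.04, 0, 0, 0, 0, 0, 0.04, 0, 0, 0, 0, 0, 0.04, 0, 0, 0, 0]

```text
time_s: 7.95
eef_pos: [508.9, -0.4, 107.5]
tool_rot: [0.99, 0.142, 0.0, 0.0]
ft_force: [1.0, -0.1, -1.8]
gripper_width: 0.496
gripper_force: 20.0
```

>>> send_rows:
  plan: [-0.004, 0.04, 0, 0, 0, 0, 0, 0.04, 0, 0, 0, 0, 0, 0, 0.015, 0, 0, 0, 0, 0, 0.015, 0, 0, 0, 0, 0, 0.01, 0, 0, 0, 0, 0, 0, 0, 0, 0, 0, 0, 0, 0, 0, 0, 0, 0, 0, 0, 0, 0]

```text
time_s: 8.75
eef_pos: [527.7, -76.5, 68.2]
tool_rot: [0.99, 0.142, 0.0, 0.0]
ft_force: [0.2, 0.2, -1.3]
gripper_width: 0.501
gripper_force: 20.0
```

```bash
python3 -c "
from h import *
jig(-60,55,32.5,'y')"
```

```text
t 8.8 pos [527.7 -76.5  68.2] th -73.6 z-axis [ 0.001 -0.    -1.   ] q7 -1.32 F [ 0.2  0.2 -1.3] w 43.6 gf 20.0
az 0.001 shift [-1.4  2.3 35.7]
```

>>> send_rows:
  plan: [-0.001, 0.002, 0.015, 0, 0, 0, 0, 0, 0.012, 0, 0, 0, 0, 0, 0.005, 0, 0, 0, 0, 0, 0.002, 0, 0, 0, 0, 0, 0.001, 0, 0, 0, 0, 0, 0, 0, 0, 0, 0, 0, 0, 0, 0, 0, 0, 0, 0, 0, 0, 0]

```text
time_s: 9.55
eef_pos: [527.0, -79.4, 32.6]
tool_rot: [0.99, 0.142, 0.0, -0.0]
ft_force: [-0.3, 0.5, -1.8]
gripper_width: 0.5
gripper_force: 20.0
```

```bash
python3 -c "
from h import *
jig(-60,55,32.5,'y')"
```

```text
t 9.6 pos [527.  -79.4  32.6] th -73.7 z-axis [ 0.  0. -1.] q7 -1.33 F [-0.3  0.5 -1.8] w 43.5 gf 20.0
az 0.0 shift [ 0.1 -0.3  0.1]
```

>>> send_rows:
  plan: [0, 0, 0.001, 0, 0, 0, 0, 0, 0, 0, 0, 0, 0, 0, 0, 0, 0, 0, 0, 0, 0, 0, 0, 0, 0, 0, 0, 0, 0, 0, 0, 0, 0, 0, 0, 0, 0, 0, 0, 0, 0, 0, 0, 0, 0, 0, 0, 0]

```text
time_s: 10.35
eef_pos: [527.0, -79.4, 32.6]
tool_rot: [0.99, 0.142, 0.0, 0.0]
ft_force: [-4.5, 0.5, 10.5]
gripper_width: 0.498
gripper_force: 20.0
```

>>> send_rows:
  plan: [0, 0, 0, 0, 0, 0, 0, 0, 0, 0, 0, 0, 0, 0, 0, 0, 0, 0, 0, 0, 0, 0, 0, 0, 0, 0, -0.01, 0, 0, 0, 0, 0, -0.02, 0, 0, 0, 0, 0, -0.03, 0, 0, 0, 0, 0, -0.03, 0, 0, 0]
  grip: 0.38

```text
time_s: 11.15
eef_pos: [526.6, -79.2, 123.0]
tool_rot: [0.99, 0.142, -0.0, -0.0]
ft_force: [0.8, 0.4, 0.1]
gripper_width: 0.687
gripper_force: 0.0
```

>>> send_rows:
  plan: [0, 0, 0, 0, 0, -0.145, 0, 0, 0, 0, 0, -0.145, 0, 0, 0, 0, 0, -0.145, 0, 0, 0, 0, 0, -0.145, 0, 0, 0, 0, 0, -0.145, 0, 0, 0, 0, 0, -0.145, 0, 0, 0, 0, 0, -0.142, 0.04, 0.009, 0, 0, 0, 0]

```text
time_s: 11.95
eef_pos: [545.2, -48.8, 122.0]
tool_rot: [0.797, 0.604, -0.001, 0.001]
ft_force: [0.5, -1.0, 0.9]
gripper_width: 0.687
gripper_force: 0.0
```

>>> send_rows:
  plan: [0.041, 0.009, 0, 0, 0, 0, 0.041, 0.009, 0, 0, 0, 0, 0.041, 0.009, 0, 0, 0, 0, 0.04, 0.009, 0, 0, 0, 0, 0.04, 0.008, 0.01, 0, 0, 0, 0, 0, 0.02, 0, 0, 0, 0, 0, 0.02, 0, 0, 0, 0, 0, 0, 0, 0, 0]
  grip: 0.6

```text
time_s: 12.75
eef_pos: [641.9, 139.8, 69.1]
tool_rot: [0.797, 0.604, -0.002, -0.001]
ft_force: [-0.4, -0.5, 0.2]
gripper_width: 0.798
gripper_force: 0.0
```

Run:
```python
from h import *
nav(643.7,140.4,6,-15.7)
p=eyes.grab_frame("scene"); cv2.imwrite("pics/s1.png",cv2.resize(p["image"][130:300,150:400],(750,510)))
```

```text
t 12.8 pos [641.9 139.8  69.1] th -15.7 z-axis [-0.004 -0.001 -1.   ] q7 -0.76 F [-0.4 -0.5  0.2] w 69.5 gf 0.0
az 0.0 shift [ 1.   1.6 63.1]
```

View pics/s1.png

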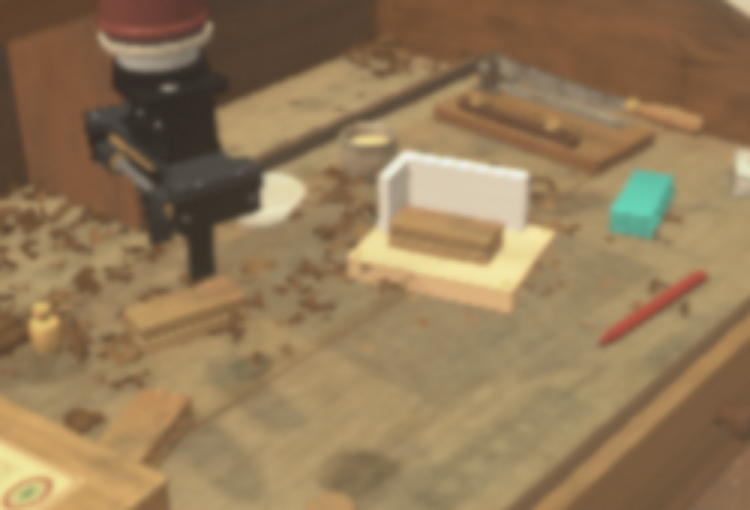

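The first packet is flat on the base at crop (445,235), clear of both fences. The gripper is over the second packet.

>>> send_rows:
  plan: [0.001, 0.001, 0.015, 0, 0, 0, 0, 0, 0.02, 0, 0, 0, 0, 0, 0.015, 0, 0, 0, 0, 0, 0.009, 0, 0, 0, 0, 0, 0.003, 0, 0, 0, 0, 0, 0, 0, 0, 0, 0, 0, 0, 0, 0, 0, 0, 0, 0, 0, 0, 0]

```text
time_s: 13.6
eef_pos: [645.4, 141.1, 10.4]
tool_rot: [0.797, 0.604, 0.001, 0.0]
ft_force: [0.4, 0.6, -0.1]
gripper_width: 0.804
gripper_force: 0.0
```

>>> send_rows:
  plan: [0, 0, 0, 0, 0, 0, 0, 0, 0, 0, 0, 0, 0, 0, 0, 0, 0, 0, 0, 0, 0, 0, 0, 0, 0, 0, 0, 0, 0, 0, 0, 0, 0, 0, 0, 0, 0, 0, 0, 0, 0, 0, 0, 0, 0, 0, 0, 0]
  grip: -1

```text
time_s: 14.4
eef_pos: [644.8, 140.9, 9.6]
tool_rot: [0.797, 0.604, -0.0, -0.0]
ft_force: [-0.6, -0.8, 1.0]
gripper_width: 0.5
gripper_force: 20.0
```

```bash
python3 -c "
from h import *
nav(643.7,140.4,7.5,-15.7)
jig(-60,55,32.5+25,'y')"
```

```text
t 14.4 pos [644.8 140.9   9.6] th -15.7 z-axis [-0.  0. -1.] q7 -0.79 F [-0.6 -0.8  1. ] w 43.5 gf 20.0
az 0.0 shift [-0.8 -0.9  2.1]
t 14.4 pos [644.8 140.9   9.6] th -15.7 z-axis [-0.  0. -1.] q7 -0.79 F [-0.6 -0.8  1. ] w 43.5 gf 20.0
az 1.012 shift [-174.8  178.1  -47.9]
```

>>> send_rows:
  plan: [0, 0, -0.02, 0, 0, 0, 0, 0, -0.025, 0, 0, 0.145, 0, 0, -0.025, 0, 0, 0.145, 0, 0, -0.02, 0, 0, 0.145, 0, 0, -0.01, 0, 0, 0.145, 0, 0, 0, 0, 0, 0.145, 0, 0, 0, 0, 0, 0.145, 0, 0, 0, 0, 0, 0.142]

```text
time_s: 15.2
eef_pos: [644.8, 140.9, 109.4]
tool_rot: [0.99, 0.139, -0.0, 0.0]
ft_force: [0.3, -1.3, -1.7]
gripper_width: 0.5
gripper_force: 20.0
```

>>> send_rows:
  plan: [-0.025, 0.026, 0, 0, 0, 0, -0.025, 0.026, 0, 0, 0, 0, -0.025, 0.026, 0, 0, 0, 0, -0.025, 0.025, 0, 0, 0, 0, -0.025, 0.025, 0, 0, 0, 0, -0.025, 0.025, 0, 0, 0, 0, -0.025, 0.025, 0, 0, 0, 0, 0, 0, 0.01, 0, 0, 0]

```text
time_s: 16.0
eef_pos: [525.5, -84.6, 100.3]
tool_rot: [0.99, 0.139, 0.0, 0.001]
ft_force: [-0.8, -0.6, -0.8]
gripper_width: 0.499
gripper_force: 20.0
```

>>> send_rows:
  plan: [0, 0, 0.01, 0, 0, 0, 0, 0, 0.01, 0, 0, 0, 0, 0, 0, 0, 0, 0, 0, 0, 0, 0, 0, 0, 0, 0, 0, 0, 0, 0, 0, 0, 0, 0, 0, 0, 0, 0, 0, 0, 0, 0, 0, 0, 0, 0, 0, 0]

```text
time_s: 16.8
eef_pos: [527.0, -79.1, 79.8]
tool_rot: [0.99, 0.142, 0.0, 0.0]
ft_force: [-0.1, -0.3, -1.1]
gripper_width: 0.498
gripper_force: 20.0
```

```bash
python3 -c "
from h import *
jig(-60,55,59.6,'y')"
```

```text
t 16.8 pos [527.  -79.1  79.8] th -73.7 z-axis [ 0. -0. -1.] q7 -1.29 F [-0.1 -0.3 -1.1] w 43.3 gf 20.0
az 0.0 shift [-0.  -0.  20.2]
```

>>> send_rows:
  plan: [0, 0, 0.01, 0, 0, 0, 0, 0, 0.006, 0, 0, 0, 0, 0, 0.003, 0, 0, 0, 0, 0, 0.001, 0, 0, 0, 0, 0, 0.001, 0, 0, 0, 0, 0, 0, 0, 0, 0, 0, 0, 0, 0, 0, 0, 0, 0, 0, 0, 0, 0]

```text
time_s: 17.6
eef_pos: [526.4, -79.1, 59.4]
tool_rot: [0.99, 0.142, -0.001, 0.0]
ft_force: [-7.1, 0.4, 14.5]
gripper_width: 0.496
gripper_force: 20.0
```

>>> send_rows:
  plan: [0, 0, 0, 0, 0, 0, 0, 0, 0, 0, 0, 0, 0, 0, 0, 0, 0, 0, 0, 0, 0, 0, 0, 0, 0, 0, -0.01, 0, 0, 0, 0, 0, -0.02, 0, 0, 0, 0, 0, -0.03, 0, 0, 0, 0, 0, -0.02, 0, 0, 0]
  grip: 0.38

```text
time_s: 18.4
eef_pos: [527.5, -79.1, 141.1]
tool_rot: [0.99, 0.142, 0.001, 0.0]
ft_force: [-0.3, 1.0, -0.5]
gripper_width: 0.693
gripper_force: 0.0
```

>>> send_rows:
  plan: [0, 0, 0, 0, 0, -0.15, 0, 0, 0, 0, 0, -0.15, 0, 0, 0, 0, 0, -0.15, 0, 0, 0, 0, 0, -0.15, 0, 0, 0, 0, 0, -0.15, 0, 0, 0, 0, 0, -0.15, 0, 0, 0, 0, 0, -0.15, 0, 0, 0, 0, 0, -0.15]

```text
time_s: 19.2
eef_pos: [527.0, -79.1, 139.3]
tool_rot: [0.735, 0.678, 0.0, 0.0]
ft_force: [-0.6, 0.1, -0.1]
gripper_width: 0.689
gripper_force: 0.0
```

>>> send_rows:
  plan: [0, 0, 0, 0, 0, -0.15, 0, 0, 0, 0, 0, -0.15, 0, 0, 0, 0, 0, -0.15, 0, 0, 0, 0, 0, -0.008, 0.037, 0.015, 0, 0, 0, 0, 0.037, 0.015, 0, 0, 0, 0, 0.037, 0.015, 0, 0, 0, 0, 0.037, 0.015, 0, 0, 0, 0]
  grip: 0.6

```text
time_s: 20.0
eef_pos: [529.0, 82.0, 139.2]
tool_rot: [0.566, 0.824, 0.0, 0.0]
ft_force: [1.1, -0.9, -0.1]
gripper_width: 0.799
gripper_force: 0.0
```

>>> send_rows:
  plan: [0.037, 0.016, 0, 0, 0, 0, 0.037, 0.016, 0, 0, 0, 0, 0.037, 0.016, 0, 0, 0, 0, 0.037, 0.016, 0, 0, 0, 0, 0.038, 0.016, 0, 0, 0, 0, 0, 0, 0.02, 0, 0, 0, 0, 0, 0.02, 0, 0, 0, 0, 0, 0, 0, 0, 0]

```text
time_s: 20.8
eef_pos: [534.4, 282.2, 96.3]
tool_rot: [0.566, 0.825, -0.002, -0.001]
ft_force: [0.3, -0.7, 0.1]
gripper_width: 0.804
gripper_force: 0.0
```

Run:
```python
from h import *
nav(535.7,283.3,9,21.3)
p=eyes.grab_frame("scene"); cv2.imwrite("pics/s2.png",cv2.resize(p["image"][150:340,120:360],(758,600)))
```

```text
t 20.8 pos [534.4 282.2  96.3] th 21.1 z-axis [-0.004 -0.002 -1.   ] q7 -0.39 F [ 0.3 -0.7  0.1] w 70.0 gf 0.0
az -0.003 shift [ 0.5  1.6 87.3]
```

View pics/s2.png

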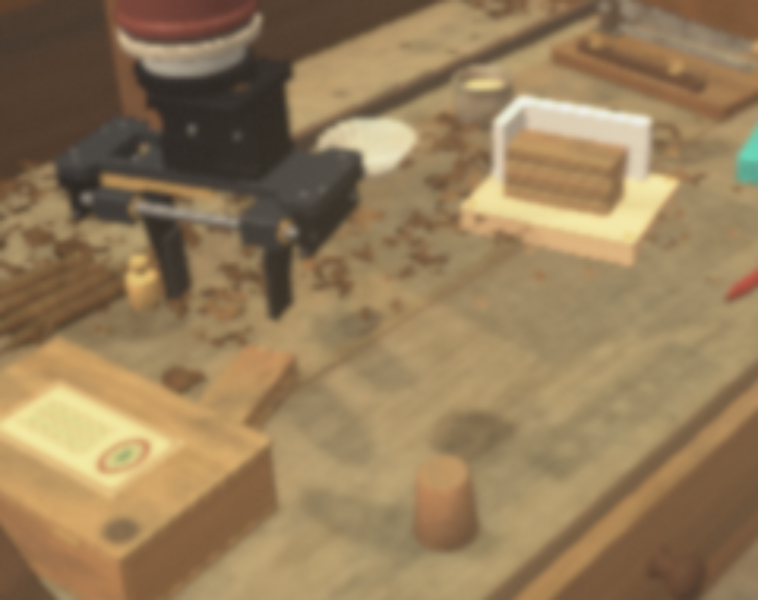

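Two packets are neatly stacked at crop (565,170). The box beside the third packet is lower than the plug, so the gripper body clears it and I can descend.

>>> send_rows:
  plan: [0.001, 0.001, 0.02, 0, 0, 0, 0, 0, 0.025, 0, 0, 0, 0, 0, 0.02, 0, 0, 0, 0, 0, 0.012, 0, 0, 0, 0, 0, 0.008, 0, 0, 0, 0, 0, 0.002, 0, 0, 0, 0, 0, 0, 0, 0, 0, 0, 0, 0, 0, 0, 0]

```text
time_s: 21.65
eef_pos: [537.0, 284.6, 12.5]
tool_rot: [0.564, 0.826, 0.001, 0.0]
ft_force: [0.1, -0.2, 0.5]
gripper_width: 0.801
gripper_force: 0.0
```

>>> send_rows:
  plan: [0, 0, 0, 0, 0, 0, 0, 0, 0, 0, 0, 0, 0, 0, 0, 0, 0, 0, 0, 0, 0, 0, 0, 0, 0, 0, 0, 0, 0, 0, 0, 0, 0, 0, 0, 0, 0, 0, 0, 0, 0, 0, 0, 0, 0, 0, 0, 0]
  grip: -1

```text
time_s: 22.45
eef_pos: [536.5, 284.2, 11.7]
tool_rot: [0.564, 0.826, 0.0, 0.0]
ft_force: [0.3, -0.4, 1.6]
gripper_width: 0.501
gripper_force: 20.0
```

```bash
python3 -c "
from h import *
jig(-60,55,84,'y')"
```

```text
t 22.4 pos [536.5 284.2  11.7] th 21.3 z-axis [ 0.  0. -1.] q7 -0.44 F [ 0.3 -0.4  1.6] w 43.6 gf 20.0
az -1.483 shift [ 111.1 -346.   -72.3]
```

>>> send_rows:
  plan: [0, 0, -0.02, 0, 0, 0, 0, 0, -0.03, 0, 0, 0, 0, 0, -0.03, 0, 0, 0.15, 0, 0, -0.03, 0, 0, 0.15, 0, 0, 0, 0, 0, 0.15, 0, 0, 0, 0, 0, 0.15, 0, 0, 0, 0, 0, 0.15, 0, 0, 0, 0, 0, 0.15]

```text
time_s: 23.25
eef_pos: [536.3, 284.1, 121.3]
tool_rot: [0.869, 0.495, -0.0, -0.0]
ft_force: [0.7, -0.1, -1.4]
gripper_width: 0.494
gripper_force: 20.0
```

>>> send_rows:
  plan: [0, 0, 0, 0, 0, 0.15, 0, 0, 0, 0, 0, 0.15, 0, 0, 0, 0, 0, 0.15, 0, 0, 0, 0, 0, 0.15, 0, 0, 0, 0, 0, 0.15, 0, 0, 0, 0, 0, 0.008, -0.012, 0.038, 0, 0, 0, 0, -0.012, 0.038, 0, 0, 0, 0]

```text
time_s: 24.05
eef_pos: [534.2, 204.9, 121.2]
tool_rot: [0.989, 0.146, -0.0, -0.0]
ft_force: [0.9, -1.2, -1.0]
gripper_width: 0.498
gripper_force: 20.0
```

>>> send_rows:
  plan: [-0.012, 0.038, 0, 0, 0, 0, -0.012, 0.038, 0, 0, 0, 0, -0.012, 0.038, 0, 0, 0, 0, -0.013, 0.039, 0, 0, 0, 0, -0.013, 0.039, 0, 0, 0, 0, -0.012, 0.039, 0, 0, 0, 0, -0.013, 0.039, 0, 0, 0, 0, 0, 0, 0, 0, 0, 0]

```text
time_s: 24.85
eef_pos: [526.3, -85.9, 121.4]
tool_rot: [0.99, 0.14, -0.0, 0.001]
ft_force: [0.1, -0.3, -1.3]
gripper_width: 0.503
gripper_force: 20.0
```

>>> send_rows:
  plan: [0, 0, 0.01, 0, 0, 0, 0, 0, 0.005, 0, 0, 0, 0, 0, 0, 0, 0, 0, 0, 0, 0, 0, 0, 0, 0, 0, 0, 0, 0, 0, 0, 0, 0, 0, 0, 0, 0, 0, 0, 0, 0, 0, 0, 0, 0, 0, 0, 0]

```text
time_s: 25.65
eef_pos: [527.2, -79.0, 106.7]
tool_rot: [0.99, 0.142, 0.0, 0.0]
ft_force: [0.4, -0.9, -2.2]
gripper_width: 0.499
gripper_force: 20.0
```

```bash
python3 -c "
from h import *
jig(-60,55,86.7,'y')"
```

```text
t 25.6 pos [527.2 -79.  106.7] th -73.7 z-axis [ 0. -0. -1.] q7 -1.25 F [ 0.4 -0.9 -2.2] w 43.4 gf 20.0
az 0.0 shift [-0.3 -0.  20. ]
```

>>> send_rows:
  plan: [0, 0, 0.01, 0, 0, 0, 0, 0, 0.006, 0, 0, 0, 0, 0, 0.003, 0, 0, 0, 0, 0, 0.001, 0, 0, 0, 0, 0, 0.0005, 0, 0, 0, 0, 0, 0, 0, 0, 0, 0, 0, 0, 0, 0, 0, 0, 0, 0, 0, 0, 0]

```text
time_s: 26.45
eef_pos: [526.8, -79.0, 86.8]
tool_rot: [0.99, 0.142, -0.0, -0.0]
ft_force: [-6.2, -0.5, 12.0]
gripper_width: 0.5
gripper_force: 20.0
```

>>> send_rows:
  plan: [0, 0, 0, 0, 0, 0, 0, 0, 0, 0, 0, 0, 0, 0, 0, 0, 0, 0, 0, 0, 0, 0, 0, 0, 0, 0, -0.01, 0, 0, 0, 0, 0, -0.02, 0, 0, 0, 0, 0, -0.02, 0, 0, 0, 0, 0, -0.01, 0, 0, 0]
  grip: 0.38

```text
time_s: 27.25
eef_pos: [528.1, -79.1, 148.4]
tool_rot: [0.99, 0.142, 0.001, 0.0]
ft_force: [0.4, -0.4, 0.2]
gripper_width: 0.686
gripper_force: 0.0
```

>>> send_rows:
  plan: [0, 0, 0, 0, 0, -0.15, 0, 0, 0, 0, 0, -0.15, 0, 0, 0, 0, 0, -0.15, 0, 0, 0, 0, 0, -0.15, 0, 0, 0, 0, 0, -0.15, 0, 0, 0, 0, 0, -0.15, 0, 0, 0, 0, 0, -0.15, 0, 0, 0, 0, 0, -0.15]
  grip: -0.08

```text
time_s: 28.05
eef_pos: [527.1, -79.0, 146.2]
tool_rot: [0.735, 0.678, -0.0, -0.0]
ft_force: [-0.4, 0.5, 0.7]
gripper_width: 0.461
gripper_force: 0.0
```

>>> send_rows:
  plan: [0, 0, 0, 0, 0, -0.15, 0, 0, 0, 0, 0, -0.15, 0, 0, 0, 0, 0, -0.071, 0.016, 0, 0, 0, 0, 0, 0.016, 0, 0, 0, 0, 0, 0.015, 0, 0, 0, 0, 0, 0, 0, 0, 0, 0, 0, 0, 0, 0, 0, 0, 0]

```text
time_s: 28.85
eef_pos: [513.9, -33.4, 146.2]
tool_rot: [0.599, 0.801, -0.0, 0.0]
ft_force: [0.7, 0.1, 1.1]
gripper_width: 0.461
gripper_force: 0.0
```

Run:
```python
from h import *
jig(-60,102,38,'x')
p=eyes.grab_frame("scene"); cv2.imwrite("pics/s3.png",cv2.resize(p["image"][90:270,230:390],(640,600)))
```

```text
t 28.9 pos [513.9 -33.4 146.2] th 16.4 z-axis [ 0. -0. -1.] q7 0.22 F [0.7 0.1 1.1] w 40.1 gf 0.0
az 0.001 shift [ -0.5  -0.3 108.2]
```

View pics/s3.png

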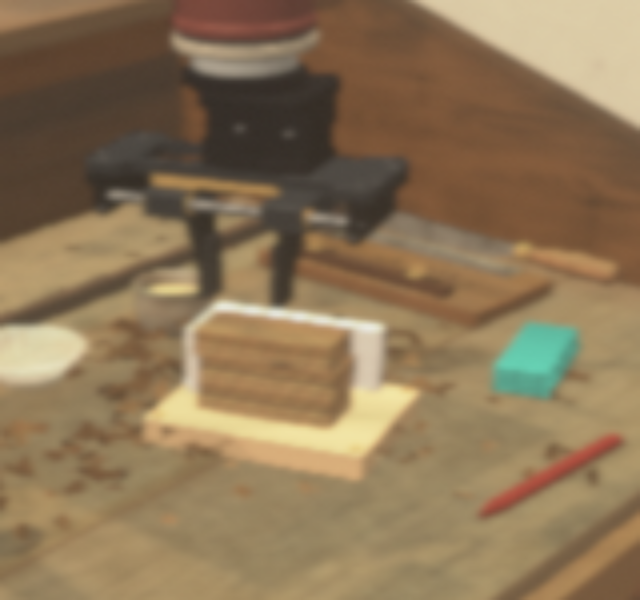

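Three packets are piled square on the base at crop (270,370), clear of the fences. The hand is ready for the side push.

>>> send_rows:
  plan: [0, 0, 0.025, 0, 0, 0, 0, 0, 0.03, 0, 0, 0, 0, 0, 0.025, 0, 0, 0, 0, 0, 0.015, 0, 0, 0, 0, 0, 0.01, 0, 0, 0, 0, 0, 0.001, 0, 0, 0, 0, 0, 0, 0, 0, 0, 0, 0, 0, 0, 0, 0]

```text
time_s: 29.7
eef_pos: [514.7, -34.0, 41.0]
tool_rot: [0.6, 0.8, 0.0, 0.001]
ft_force: [0.2, -0.2, 1.3]
gripper_width: 0.461
gripper_force: 0.0
```

>>> send_rows:
  plan: [-0.003, 0, 0, 0, 0, 0, -0.003, 0, 0, 0, 0, 0, -0.003, 0, 0, 0, 0, 0, -0.002, 0, 0, 0, 0, 0, -0.002, 0, 0, 0, 0, 0, -0.002, 0, 0, 0, 0, 0, -0.001, 0, 0, 0, 0, 0, 0, 0, 0, 0, 0, 0]

```text
time_s: 30.5
eef_pos: [518.5, -49.0, 40.1]
tool_rot: [0.599, 0.8, 0.0, -0.0]
ft_force: [-0.1, 2.2, 0.8]
gripper_width: 0.46
gripper_force: 0.9
```

```bash
python3 -c "
from h import *
where()"
```

```text
jig [-59.7  86.2] z 40.1 F jig [0.5 2.1 0.8]
```

>>> send_rows:
  plan: [-0.003, 0, 0, 0, 0, 0, -0.003, 0, 0, 0, 0, 0, -0.003, 0, 0, 0, 0, 0, -0.003, 0, 0, 0, 0, 0, -0.003, 0, 0, 0, 0, 0, -0.003, 0, 0, 0, 0, 0, -0.003, 0, 0, 0, 0, 0, -0.003, 0, 0, 0, 0, 0]

```text
time_s: 31.3
eef_pos: [525.2, -72.5, 40.0]
tool_rot: [0.6, 0.8, -0.0, -0.0]
ft_force: [-0.2, 2.1, 1.3]
gripper_width: 0.459
gripper_force: 1.2
```

>>> send_rows:
  plan: [-0.001, 0, 0, 0, 0, 0, -0.001, 0, 0, 0, 0, 0, -0.001, 0, 0, 0, 0, 0, -0.001, 0, 0, 0, 0, 0, 0, 0, 0, 0, 0, 0, 0, 0, 0, 0, 0, 0, 0, 0, 0, 0, 0, 0, 0, 0, 0, 0, 0, 0]

```text
time_s: 32.1
eef_pos: [526.4, -76.3, 40.1]
tool_rot: [0.6, 0.8, -0.0, 0.0]
ft_force: [-0.1, 1.2, -0.7]
gripper_width: 0.459
gripper_force: 0.3
```

```bash
python3 -c "
from h import *
where()"
```

```text
jig [-59.8  57.8] z 40.1 F jig [ 0.2  1.2 -0.7]
```

>>> send_rows:
  plan: [-0.0005, 0, 0, 0, 0, 0, -0.0005, 0, 0, 0, 0, 0, -0.0005, 0, 0, 0, 0, 0, -0.0005, 0, 0, 0, 0, 0, -0.0003, 0, 0, 0, 0, 0, -0.0002, 0, 0, 0, 0, 0, 0, 0, 0, 0, 0, 0, 0, 0, 0, 0, 0, 0]

```text
time_s: 32.9
eef_pos: [526.7, -77.3, 40.0]
tool_rot: [0.599, 0.801, 0.0, -0.001]
ft_force: [-2.4, 7.1, 1.7]
gripper_width: 0.46
gripper_force: 3.5
```

```bash
python3 -c "
from h import *
where()"
```

```text
jig [-59.7  56.8] z 40.0 F jig [-0.4  7.5  1.7]
```

>>> send_rows:
  plan: [-0.0005, 0, 0, 0, 0, 0, -0.0005, 0, 0, 0, 0, 0, 0, 0, 0, 0, 0, 0, 0, 0, 0, 0, 0, 0, 0, 0, 0, 0, 0, 0, 0, 0, 0, 0, 0, 0, 0, 0, 0, 0, 0, 0, 0, 0, 0, 0, 0, 0]

```text
time_s: 33.7
eef_pos: [526.9, -77.2, 40.1]
tool_rot: [0.599, 0.801, 0.001, -0.001]
ft_force: [-3.5, 10.2, 4.4]
gripper_width: 0.461
gripper_force: 5.2
```

```bash
python3 -c "
from h import *
where(); print(np.round(telemetry.read_state()['ft_torque'],2))"
```

```text
jig [-59.6  56.8] z 40.1 F jig [-0.5 10.8  4.4]
[ 1.7   0.62 -0.33]
```

>>> send_rows:
  plan: [0.005, 0, 0, 0, 0, 0, 0.015, 0, 0, 0, 0, 0, 0, 0, -0.02, 0, 0, 0, 0, 0, -0.04, 0, 0, 0, 0, 0, -0.04, 0, 0, 0, 0, 0, -0.02, 0, 0, 0.15, 0, 0, 0, 0, 0, 0.15, 0, 0, 0, 0, 0, 0.15]

```text
time_s: 34.5
eef_pos: [522.0, -59.9, 161.0]
tool_rot: [0.765, 0.644, 0.001, 0.001]
ft_force: [-0.3, 1.2, 0.4]
gripper_width: 0.458
gripper_force: 0.0
```

>>> send_rows:
  plan: [0, 0, 0, 0, 0, 0.15, 0, 0, 0, 0, 0, 0.15, 0, 0, 0, 0, 0, 0.15, 0, 0, 0, 0, 0, 0.15, 0, 0, 0, 0, 0, 0.15, 0, 0, 0, 0, 0, 0.15, 0, 0, 0, 0, 0, 0.15, 0, 0, 0, 0, 0, 0.071]
  grip: -1

```text
time_s: 35.3
eef_pos: [521.4, -59.8, 160.0]
tool_rot: [0.99, 0.139, 0.0, 0.0]
ft_force: [-0.0, -1.7, -0.2]
gripper_width: 0.009
gripper_force: 0.0
```

>>> send_rows:
  plan: [-0.025, 0.018, 0, 0, 0, 0, -0.025, 0.018, 0, 0, 0, 0, -0.025, 0.019, 0, 0, 0, 0, 0, 0, 0, 0, 0, 0, 0, 0, 0, 0, 0, 0, 0, 0, 0, 0, 0, 0, 0, 0, 0, 0, 0, 0, 0, 0, 0, 0, 0, 0]

```text
time_s: 36.1
eef_pos: [465.5, -133.4, 160.0]
tool_rot: [0.99, 0.143, -0.0, -0.0]
ft_force: [0.1, 0.1, 0.7]
gripper_width: 0.001
gripper_force: 0.0
```

Run:
```python
from h import *
jig(-135,22,40,'y'); where()
p=eyes.grab_frame("top"); cv2.imwrite("pics/t4.png",cv2.resize(p["image"][160:270,270:370],(700,594),interpolation=cv2.INTER_CUBIC))
```

```text
t 36.1 pos [ 465.5 -133.4  160. ] th -73.6 z-axis [-0.  0. -1.] q7 -1.1 F [0.1 0.1 0.7] w 0.1 gf 0.0
az 0.002 shift [ -0.8  -1.9 120. ]
jig [-134.2   20.1] z 160.0 F jig [0.2 0.1 0.7]
```

View pics/t4.png

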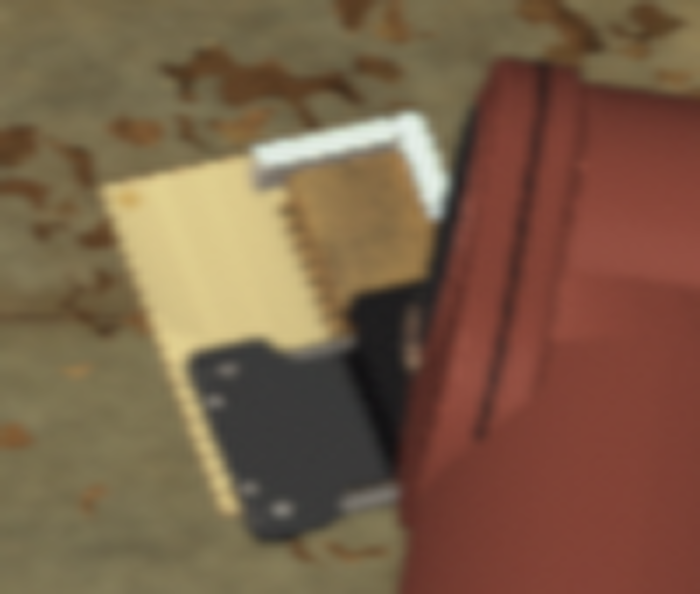

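The pile at crop (370,230) lies against the side fence, about 10 mm short of the end stop. Next is the end push.

>>> send_rows:
  plan: [0, -0.004, 0.03, 0, 0, 0, 0, 0, 0.03, 0, 0, 0, 0, 0, 0.03, 0, 0, 0, 0, 0, 0.02, 0, 0, 0, 0, 0, 0.01, 0, 0, 0, 0, 0, 0, 0, 0, 0, 0, 0, 0, 0, 0, 0, 0, 0, 0, 0, 0, 0]

```text
time_s: 36.95
eef_pos: [465.0, -130.5, 41.3]
tool_rot: [0.99, 0.142, 0.001, 0.0]
ft_force: [0.3, -0.3, 0.6]
gripper_width: 0.004
gripper_force: 0.0
```

>>> send_rows:
  plan: [0.003, 0, 0, 0, 0, 0, 0.003, 0, 0, 0, 0, 0, 0.003, 0, 0, 0, 0, 0, 0.002, 0, 0, 0, 0, 0, 0.002, 0, 0, 0, 0, 0, 0.002, 0, 0, 0, 0, 0, 0.001, 0, 0, 0, 0, 0, 0, 0, 0, 0, 0, 0]

```text
time_s: 37.75
eef_pos: [479.2, -125.9, 39.9]
tool_rot: [0.99, 0.142, -0.0, -0.0]
ft_force: [-1.7, -0.8, 1.1]
gripper_width: 0.003
gripper_force: 0.9
```

```bash
python3 -c "
from h import *
where()"
```

```text
jig [-119.    23.5] z 39.9 F jig [-1.8 -0.3  1.1]
```

In contact. Pushing on: the expected stop is near -109.5, give or take 2 mm.

>>> send_rows:
  plan: [0.001, 0, 0, 0, 0, 0, 0.001, 0, 0, 0, 0, 0, 0.001, 0, 0, 0, 0, 0, 0.001, 0, 0, 0, 0, 0, 0.001, 0, 0, 0, 0, 0, 0.001, 0, 0, 0, 0, 0, 0, 0, 0, 0, 0, 0, 0, 0, 0, 0, 0, 0]

```text
time_s: 38.55
eef_pos: [485.2, -124.1, 40.1]
tool_rot: [0.99, 0.142, 0.0, -0.0]
ft_force: [-0.9, -1.0, -1.0]
gripper_width: 0.007
gripper_force: 0.7
```

```bash
python3 -c "
from h import *
where()"
```

```text
jig [-112.7   23.5] z 40.1 F jig [-1.1 -0.7 -1. ]
```

>>> send_rows:
  plan: [0.0005, 0, 0, 0, 0, 0, 0.0005, 0, 0, 0, 0, 0, 0.0005, 0, 0, 0, 0, 0, 0.0005, 0, 0, 0, 0, 0, 0.0005, 0, 0, 0, 0, 0, 0.0005, 0, 0, 0, 0, 0, 0, 0, 0, 0, 0, 0, 0, 0, 0, 0, 0, 0]

```text
time_s: 39.35
eef_pos: [485.8, -124.0, 39.9]
tool_rot: [0.99, 0.141, -0.002, -0.0]
ft_force: [-13.4, -1.8, 8.3]
gripper_width: 0.006
gripper_force: 6.6
```

```bash
python3 -c "
from h import *
where()"
```

```text
jig [-112.1   23.5] z 39.9 F jig [-13.4   2.    8.3]
```

>>> send_rows:
  plan: [-0.005, 0, 0, 0, 0, 0, -0.015, 0, 0, 0, 0, 0, 0, 0, -0.02, 0, 0, 0, 0, 0, -0.04, 0, 0, 0, 0, 0, -0.04, 0, 0, 0, 0, 0, -0.02, 0, 0, -0.15, 0, 0, 0, 0, 0, -0.15, 0, 0, 0, 0, 0, -0.15]

```text
time_s: 40.15
eef_pos: [469.1, -129.2, 161.2]
tool_rot: [0.932, 0.362, 0.001, 0.001]
ft_force: [0.3, 0.3, -0.2]
gripper_width: 0.008
gripper_force: 0.0
```

>>> send_rows:
  plan: [0, 0, 0, 0, 0, -0.15, 0, 0, 0, 0, 0, -0.15, 0, 0, 0, 0, 0, -0.15, 0, 0, 0, 0, 0, -0.15, 0, 0, 0, 0, 0, -0.15, 0, 0, 0, 0, 0, -0.15, 0, 0, 0, 0, 0, -0.15, 0, 0, 0, 0, 0, -0.071]

```text
time_s: 40.95
eef_pos: [468.5, -129.1, 160.2]
tool_rot: [0.597, 0.802, 0.0, 0.0]
ft_force: [0.5, -0.5, 0.4]
gripper_width: 0.004
gripper_force: 0.0
```

>>> send_rows:
  plan: [0.02, 0.026, 0, 0, 0, 0, 0.02, 0.026, 0, 0, 0, 0, 0.02, 0.026, 0, 0, 0, 0, 0, 0, 0, 0, 0, 0, 0, 0, 0, 0, 0, 0, 0, 0, 0, 0, 0, 0, 0, 0, 0, 0, 0, 0, 0, 0, 0, 0, 0, 0]

```text
time_s: 41.75
eef_pos: [526.5, -50.3, 160.2]
tool_rot: [0.6, 0.8, -0.0, 0.0]
ft_force: [-0.2, -0.6, -0.2]
gripper_width: 0.007
gripper_force: 0.0
```

Run:
```python
from h import *
jig(-53,80,40,'x'); where()
p=eyes.grab_frame("top"); cv2.imwrite("pics/t5.png",cv2.resize(p["image"][160:270,270:370],(700,594),interpolation=cv2.INTER_CUBIC))
```

```text
t 41.8 pos [526.5 -50.3 160.2] th 16.2 z-axis [ 0. -0. -1.] q7 0.26 F [-0.2 -0.6 -0.2] w 0.6 gf 0.0
az -0.001 shift [ -2.7  -0.6 120.2]
jig [-52.4  82.7] z 160.2 F jig [-0.4 -0.5 -0.2]
```

View pics/t5.png

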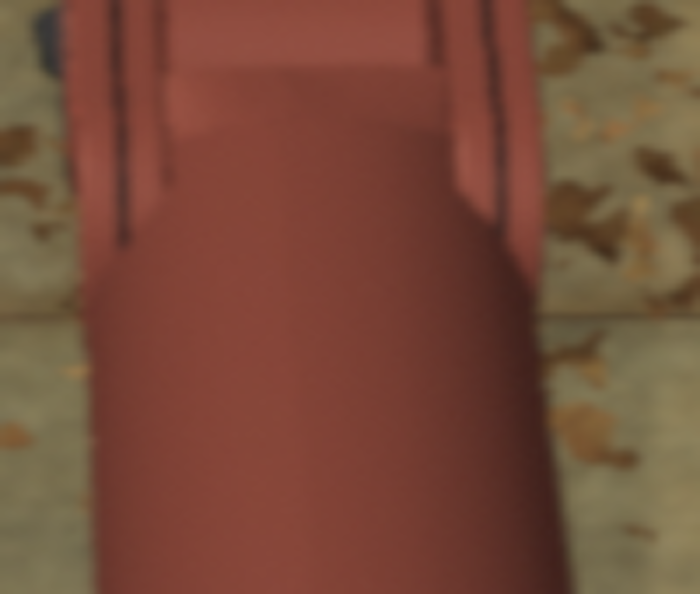

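The arm hides the jig in this view. I'll go down and make the final side push by feel, where contact should come near y = 57.

>>> send_rows:
  plan: [0, 0, 0.03, 0, 0, 0, 0, 0, 0.03, 0, 0, 0, 0, 0, 0.03, 0, 0, 0, 0, 0, 0.02, 0, 0, 0, 0, 0, 0.01, 0, 0, 0, 0, 0, 0, 0, 0, 0, 0, 0, 0, 0, 0, 0, 0, 0, 0, 0, 0, 0]

```text
time_s: 42.6
eef_pos: [527.8, -49.5, 41.4]
tool_rot: [0.6, 0.8, 0.001, 0.001]
ft_force: [0.8, 1.1, -0.9]
gripper_width: 0.006
gripper_force: 0.0
```

>>> send_rows:
  plan: [-0.005, 0, 0, 0, 0, 0, -0.005, 0, 0, 0, 0, 0, -0.005, 0, 0, 0, 0, 0, -0.003, 0, 0, 0, 0, 0, -0.002, 0, 0, 0, 0, 0, -0.002, 0, 0, 0, 0, 0, -0.001, 0, 0, 0, 0, 0, 0, 0, 0, 0, 0, 0]

```text
time_s: 43.4
eef_pos: [533.3, -71.5, 40.0]
tool_rot: [0.6, 0.8, -0.0, -0.0]
ft_force: [-0.4, -0.6, 0.7]
gripper_width: 0.007
gripper_force: 0.0
```

```bash
python3 -c "
from h import *
where()"
```

```text
jig [-51.9  60.5] z 40.0 F jig [-0.5 -0.5  0.7]
```

>>> send_rows:
  plan: [-0.001, 0, 0, 0, 0, 0, -0.001, 0, 0, 0, 0, 0, -0.001, 0, 0, 0, 0, 0, -0.001, 0, 0, 0, 0, 0, -0.0005, 0, 0, 0, 0, 0, -0.0005, 0, 0, 0, 0, 0, 0, 0, 0, 0, 0, 0, 0, 0, 0, 0, 0, 0]

```text
time_s: 44.2
eef_pos: [534.5, -75.2, 40.0]
tool_rot: [0.599, 0.801, 0.0, -0.001]
ft_force: [-1.6, 4.9, 2.6]
gripper_width: -0.001
gripper_force: 2.6
```

```bash
python3 -c "
from h import *
where()"
```

```text
jig [-51.7  56.6] z 40.0 F jig [-0.2  5.1  2.6]
```

>>> send_rows:
  plan: [-0.0005, 0, 0, 0, 0, 0, -0.0005, 0, 0, 0, 0, 0, -0.0005, 0, 0, 0, 0, 0, -0.0005, 0, 0, 0, 0, 0, 0, 0, 0, 0, 0, 0, 0, 0, 0, 0, 0, 0, 0, 0, 0, 0, 0, 0, 0, 0, 0, 0, 0, 0]

```text
time_s: 45.0
eef_pos: [534.4, -75.2, 40.0]
tool_rot: [0.599, 0.801, 0.001, -0.002]
ft_force: [-6.2, 12.0, 6.1]
gripper_width: 0.006
gripper_force: 6.3
```

```bash
python3 -c "
from h import *
where()"
```

```text
jig [-51.8  56.6] z 40.0 F jig [-2.6 13.2  6.1]
```

>>> send_rows:
  plan: [0.005, 0, 0, 0, 0, 0, 0.015, 0, 0, 0, 0, 0, 0, 0, -0.02, 0, 0, 0, 0, 0, -0.04, 0, 0, 0, 0, 0, -0.04, 0, 0, 0, 0.04, 0, -0.02, 0, 0, 0, 0.04, 0, 0, 0, 0, 0, 0.04, 0, 0, 0, 0, 0]

```text
time_s: 45.8
eef_pos: [495.7, 57.7, 161.1]
tool_rot: [0.6, 0.8, 0.001, 0.001]
ft_force: [-0.2, 0.2, 0.3]
gripper_width: 0.011
gripper_force: 0.0
```

>>> send_rows:
  plan: [0.04, 0, 0, 0, 0, 0, 0.04, 0, 0, 0, 0, 0, 0.04, 0, 0, 0, 0, 0, 0, 0, 0, 0, 0, 0, 0, 0, 0, 0, 0, 0, 0, 0, 0, 0, 0, 0, 0, 0, 0, 0, 0, 0, 0, 0, 0, 0, 0, 0]

```text
time_s: 46.6
eef_pos: [462.5, 170.3, 160.0]
tool_rot: [0.6, 0.8, -0.0, 0.0]
ft_force: [-0.5, -0.1, 0.9]
gripper_width: 0.004
gripper_force: 0.0
```

Run:
```python
from h import *
p=eyes.grab_frame("top"); S=eyes.grab_frame("scene")
a=cv2.resize(p["image"][165:255,280:360],(400,450),interpolation=cv2.INTER_CUBIC)
b=cv2.resize(S["image"][165:245,255:340],(400,450),interpolation=cv2.INTER_CUBIC)
cv2.imwrite("pics/t6.png",np.hstack([a,b]))
```

```text
(no output)
```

View pics/t6.png

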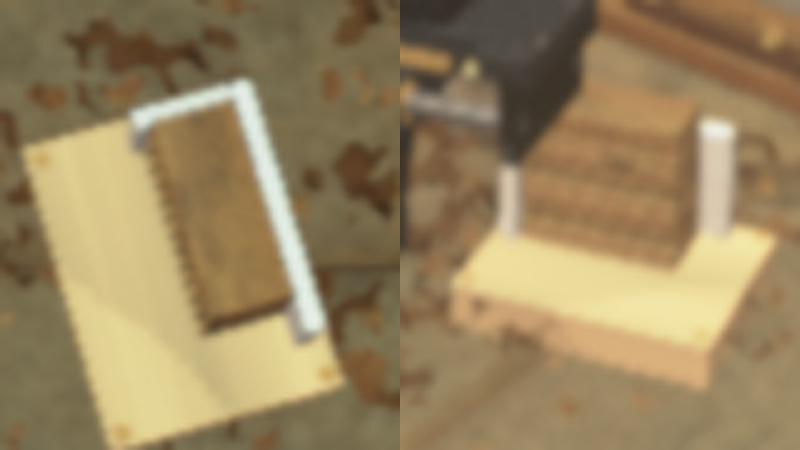

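The left half (top view) shows the pile against both fences, with the stop edge at (190,105) and the side fence at (280,210). The right half shows three aligned layers, and the arm is clear, so I'm handing in.

```bash
python3 -c "
from bench import sign_off
print(sign_off())"
```

```text
the job is handed in; nothing more can be done
None
```

The three packets are stacked flat in the corner jig and look snug against both the side fence and the end stop. The highest push I read was about 13 N, the bystanders were not touched, and the job was handed in at about 47 s.

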